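# Fasten the service cover of the bench instrument

## Robot

A 6-joint arm with a two-finger parallel gripper is mounted at the origin on the work surface. World frame = base frame: x ahead of the robot, y to its left, z up, the work surface at z = 0. Lengths are in m, angles in rad, forces in N, time in s.
With the tool pointing down it reaches from about 0.375 to 0.975 m from the base axis. Payload 3.8 kg.
Tool frame: the origin (TCP) lies midway between the tips of the shut fingers; the grasp point (between the pads) lies 19 mm behind it; x points along the fingers, z is the direction in which the jaws open and shut, and the axes are right-handed (so a half turn about x gives the same grasp; the last joint's range is limited). The gripper opens to 85 mm and grips with 20 to 120 N. Pads are 22 mm wide; open, the fingers measure 114 mm over their backs; the gripper's body (76 mm by 85 mm) begins 54 mm behind the grasp point. The pads swing forward as they close: fully open they stand 13 mm farther back than shut.
Start: joints at [-1.157, 0.264, 1.604, -0, 1.274, -0.037], TCP at [0.294, -0.608, 0.231] pointing down, gripper open.
Joint ranges: [-2.63, 2.63], [-0.94, 2.18], [0.31, 2.57], [-1.31, 4.45], [0, 2.66], [-2.55, 2.55]. Speed limits (rad/s): [2.57, 2.57, 3.14, 3.14, 3.14, 3.14].

## Interface

Orientations are given as a rotation vector (axis times angle).
In Python, from workcell import * gives the robot as it stands. The module is installed in compiled form; this text tells all that it offers.
- The arm moves only by the tool carry_out, never from a script. Its arguments are lists of equal length, an entry for each row: "offset": the shift along the tool's x, y, z in cm, a list of three; "delta_rot": the turn, a rotation vector about the tool's x, y, z in degrees, a list of three. A call has exactly 5 rows; each row shifts and turns the commanded pose from where the row before left it, along the tool's axes as they then stand; what a row does not reach is not made up. A row lasts 1/12 s, in which the tool goes at most 41.7 mm and 7.16 degrees, less where a joint would pass 70% of its speed; a pose out of reach is approached as far as the arm can. A call is refused whole if a number of a shift passes 4.17 or a number of a turn 7.16, either way. A call with a gripper value outside its range is refused whole. "fingers" is the opening, from -1 (shut) to 1 (fully open), set as the call begins (left out, the last holds). The fingers move at their own pace and stop on an object; "newtons" is the grip in N (left out, the last holds). Time passes only in rows, so rows that do not move let the fingers close, or fill a call up. It gives the time, the measured TCP pose, the force and the opening at its end, in the units of the state.
- read_state(): the state, without advancing time (a new reading comes with each control period).
- read_camera(name): name is "scene" or "top" or "wrist"; returns (picture, depth): 400x640x3 uint8, red, green, blue; 400x640 float32, m along the optical axis (not along the pixel's ray), 0 where there is no reading.
- get_calibration(name): a dict with "fx", "fy", "cx", "cy" (pixels), "distortion" ([k1, k2, p1, p2, k3] as OpenCV has them; the pictures are not rectified), "R" (3x3) and "t" (3): a world point X has camera coordinates R X + t; the wrist camera has in their place "mount" (4x4, takes a point from camera to tool coordinates, whose origin is the TCP and whose axes are the tool frame's). Camera axes: x right, y down, z forward; pixel columns grow to the right and rows downward; lengths in m; the calibration is good to about 2 mm. A picture is of the moment at which its call begins: read the wrist's pose just before it. get_calibration takes no time and is no camera call.
- finish_job(): hands the job in, once; it reports no verdict.
The state is a dict: "time": time; "q": joint angles; "joint_vel": joint speeds; "joint_torque": joint torques, N m; "tool_pos": TCP position; "tcp_rot": TCP orientation; "wrist_force": force on the tool from outside, world axes, zero at the start; "torque": the same for the moment, N m; "width": opening from 0.0 (shut) to 1.0 (fully open).
Only numpy, scipy, OpenCV 4.12 (cv2) and the standard library are available. Lean on these libraries where they do the work, as an engineer would, in place of code of your own. Each camera call takes 0.05 s, during which the arm holds its last target. There are 200 camera calls.

## Task

The grey metal service cover on top of the low cream-coloured lab instrument has three wing-headed quarter-turn fasteners, and one of them has been left undone: its head stands up out of its collar and its wing lies crosswise to the other two. Press that head down and turn it clockwise a quarter turn, as far as it goes, so that it catches and stays down flush when you let go. Leave the other two fasteners done up as they are.

Things in the scene. Friction and masses are not known exactly. Their poses are not given: they have to be found in the camera images.
- undone_wing (a point): Undone fastener's steel head: upright wing 38 mm long (x, level), 10 thick (y), 30 tall (z), on a disc 38 mm across. Point: on the axis, half-way up the wing, 15 mm above the disc's top, 32 mm above the level cover, which is 104 mm above the bench. Pinch the wing's flat sides from above, fingertips clear of the disc. It sinks and turns with the head. Collar: 50 mm across, 8 mm tall.
- undone_turn (a joint): Turn of that wing about its upright axis, rad, clockwise from above: starts at 0 to 0.15 (play), stop at 1.62. Passes 0.25 only with the head held down 9.5 mm or more (stop at 13 mm; spring 5.5 N at first, 10 to 11 N pressed). Turned fully and let go, it catches about 9 mm below its undone height, disc flush with the collar; let go too early, it springs back up.
- done_a_end (a point): One end of the wing of one of the two fasteners already done up (leave alone): 19 mm out from its axis, half-way up the wing. Same shape as the undone one, but its disc is flush with its fixed collar (50 mm across, 8 mm tall, on the cover) and its wing runs along the instrument's longer side, crosswise to the undone one.
- done_b_end (a point): One end of the wing of the other of the two fasteners already done up (leave alone): 19 mm out from its axis, half-way up the wing. Same shape as the undone one, but its disc is flush with its fixed collar (50 mm across, 8 mm tall, on the cover) and its wing runs along the instrument's longer side, crosswise to the undone one.

How it is judged:
By the outcome, as a careful person would: the job done as asked, in the order asked, and still so for the second after the job is handed in, with the robot touching nothing.
It also fails if it takes over 35 s, if anything falls off the work surface, if the arm or the gripper's body presses on something with over 40 N, if the wrist force passes 120 N, or if a joint passes its speed limit or range.

## Working session

There is one attempt and no reset: what is moved stays moved. The work goes in short steps, Python scripts to look and compute and a tool call to move; the robot and the scene stay as the last step left them, time stands still between calls to the robot, and variables do not carry over. Pictures are saved under pics/ and viewed, about 8 in all and at most 12, crops included, and the job is handed in when it is done.

Besides the shell and the picture viewer there is one more tool, called after "Request:" by a JSON object that holds its "op" and its "data", one argument or row to a line. carry_out: Moves the arm, as the interface text tells. Its arguments: {"type":"object","properties":{"offset":{"type":"array"},"delta_rot":{"type":"array"},"fingers":{"type":"number"},"newtons":{"type":"number"}},"required":["offset","delta_rot"]}

```bash
mkdir -p pics
cat > h.py <<'E'
from workcell import *
import numpy as np, cv2
from scipy.spatial.transform import Rotation as Ro
def cam(name):
    s=read_state(); c=get_calibration(name); p,d=read_camera(name)
    if 'mount' in c:
        T=np.eye(4);T[:3,:3]=Ro.from_rotvec(s['tcp_rot']).as_matrix();T[:3,3]=s['tool_pos'];M=T@np.array(c['mount'])
    else:
        M=np.eye(4);R=np.array(c['R']);M[:3,:3]=R.T;M[:3,3]=-R.T@np.array(c['t'])
    np.savez('last_%s.npz'%name,p=p,d=d,M=M,K=np.array([[c['fx'],0,c['cx']],[0,c['fy'],c['cy']],[0,0,1]]),D=np.array(c['distortion']))
    return p,d
def ray(name,u,v):
    z=np.load('last_%s.npz'%name);q=cv2.undistortPoints(np.array([[[u,v]]],float),z['K'],z['D'])[0,0]
    return z['M'][:3,:3]@np.array([q[0],q[1],1]),z['M'][:3,3],z['d'][int(round(v)),int(round(u))]
def atz(name,u,v,zz):
    r,o,_=ray(name,u,v);return o+r*(zz-o[2])/r[2]
def dep(name,u,v):
    r,o,d=ray(name,u,v);return o+r*d
E
python3 - <<'E'
from h import *
for n in('scene','top'):
    p,d=cam(n);cv2.imwrite(f'pics/{n}1.png',p[...,::-1])
s=read_state();print(s);print(Ro.from_rotvec(s['tcp_rot']).as_matrix().round(3))
E
```

```text
{'time': 0.1, 'q': array([-1.15690660e+00,  2.64698430e-01,  1.60524286e+00,  4.01244763e-05,
        1.27369703e+00, -3.68858974e-02]), 'joint_vel': array([-0.00132383, -0.00294314, -0.00462829,  0.00124901, -0.00029561,
        0.00038862]), 'joint_torque': array([ 2.66418438e-04, -5.16707611e+01, -3.68591201e+01,  3.35521243e-06,
        6.26309033e-03,  1.36447706e-07]), 'tool_pos': array([ 0.29382614, -0.60695951,  0.2300697 ]), 'tcp_rot': array([ 0.87226933,  1.39106528, -0.87033129]), 'wrist_force': array([-0.22380804, -0.36628354, -0.21813774]), 'torque': array([-7.15818075e-02, -7.76825193e-04, -9.99999629e-06]), 'width': 1.002677997139517}
[[-0.001  0.9    0.436]
 [ 0.002  0.436 -0.9  ]
 [-1.     0.    -0.002]]
```

View pics/top1.png

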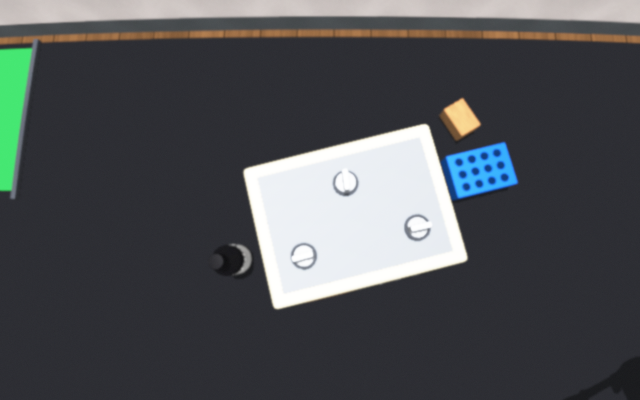

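View pics/scene1.png

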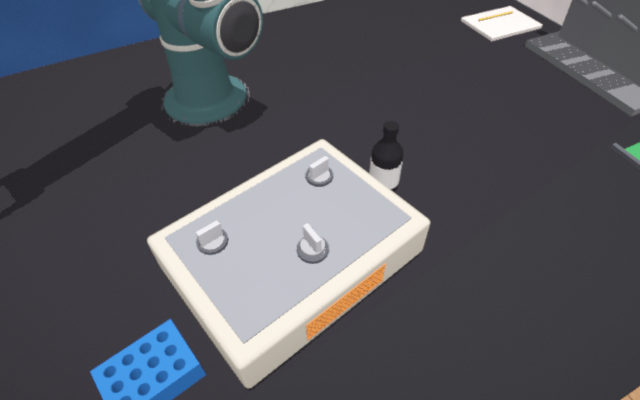

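The undone fastener is at top-view pixel (346,182), with its wing crosswise. The two done ones are at (303,256) and (417,228). In the scene view the undone head is at (312,240).

Run:
```python
from h import *
for n,u,v in(('top',346,182),('top',303,256),('top',417,228),('scene',312,238)): print(n,atz(n,u,v,.136).round(4),dep(n,u,v).round(4))
# instrument edges at z~.11
a=atz('top',283,302,.104);b=atz('top',462,260,.104);c=atz('top',250,172,.104);e=atz('top',428,129,.104)
for x,y in((a,b),(c,e)):print('long dir deg',np.degrees(np.arctan2(*(y-x)[[1,0]])))
p=np.load('last_top.npz')['p'];cv2.imwrite('pics/topc.png',cv2.resize(p[150:215,310:385],None,fx=8,fy=8,interpolation=2)[...,::-1])
```

```text
top [0.6235 0.0254 0.136 ] [0.6205 0.0257 0.1523]
top [0.4874 0.1011 0.136 ] [0.4876 0.1003 0.1448]
top [ 0.541  -0.1037  0.136 ] [ 0.5406 -0.1023  0.1423]
scene [0.6261 0.0243 0.136 ] [0.6351 0.0206 0.1492]
long dir deg -75.992819452066
long dir deg -75.40839585271294
```

View pics/topc.png

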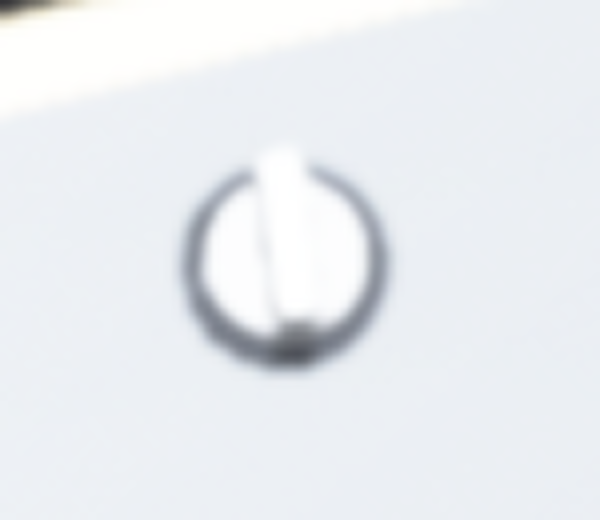

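The crop shows the wing running from about (345,169) to (347,190) in full-image pixels, crosswise as expected. Next I'll plan the approach rows to a point above it.

```bash
cat > plan.py <<'E'
from h import *
def plan(target,turn,n,rot=None):
    s=read_state();p0=np.array(s['tool_pos']);R=Ro.from_rotvec(s['tcp_rot'])
    for i in range(n):
        print((R.inv().apply((np.array(target)-p0)/n)*100).round(2).tolist(),end=', ' if i%5<4 else '\n')
        R=R*Ro.from_rotvec([np.radians(turn/n),0,0])
    return R
E
python3 - <<'E'
from plan import *
T=[.622,.025,.25]
R=plan(T,-165,25)
print(R.as_matrix().round(3))
c=get_calibration('wrist');M=np.array(c['mount']);print(M.round(3),c['fx'])
for zz in(.25,.3):
    X=M[:3,:3].T@(R.inv().apply(np.array([.622,.025,.15])-np.array([.622,.025,zz]))-M[:3,3]);print(X, c['fx']*X[:2]/X[2]+[c['cx'],c['cy']])
E
```

```text
[-0.08, 2.28, -1.7], [-0.08, 2.46, -1.43], [-0.08, 2.61, -1.14], [-0.08, 2.72, -0.83], [-0.08, 2.8, -0.51]
[-0.08, 2.84, -0.19], [-0.08, 2.84, 0.14], [-0.08, 2.81, 0.47], [-0.08, 2.74, 0.79], [-0.08, 2.63, 1.1]
[-0.08, 2.48, 1.39], [-0.08, 2.31, 1.67], [-0.08, 2.1, 1.92], [-0.08, 1.87, 2.15], [-0.08, 1.61, 2.35]
[-0.08, 1.33, 2.52], [-0.08, 1.03, 2.66], [-0.08, 0.71, 2.76], [-0.08, 0.39, 2.82], [-0.08, 0.07, 2.85]
[-0.08, -0.26, 2.84], [-0.08, -0.59, 2.79], [-0.08, -0.9, 2.7], [-0.08, -1.21, 2.58], [-0.08, -1.5, 2.42]
[[-0.001 -0.982 -0.188]
 [ 0.002 -0.188  0.982]
 [-1.     0.     0.002]]
[[-0.001 -0.27   0.963 -0.143]
 [ 0.    -0.963 -0.27   0.07 ]
 [ 1.    -0.     0.001 -0.   ]
 [ 0.     0.     0.     1.   ]] 311.62832317667534
[-1.00394022e-04  1.92247108e-03  2.52508999e-01] [323.62270538 204.04235056]
[-2.37217136e-04 -1.15703658e-02  3.00653829e-01] [323.50072836 189.67706753]
```

Request:
{"op": "carry_out", "data": {
  "offset": [
    [-0.08, 2.28, -1.7],
    [-0.08, 2.46, -1.43],
    [-0.08, 2.61, -1.14],
    [-0.08, 2.72, -0.83],
    [-0.08, 2.8, -0.51]
  ],
  "delta_rot": [
    [-6.6, 0, 0],
    [-6.6, 0, 0],
    [-6.6, 0, 0],
    [-6.6, 0, 0],
    [-6.6, 0, 0]
  ]
}}

```text
time: 0.52
tool_pos: [0.3597, -0.4798, 0.2346]
tcp_rot: [0.423, 1.53, -0.422]
wrist_force: [0.8, 0.2, -0.3]
width: 1.001
```

Request:
{"op": "carry_out", "data": {
  "offset": [
    [-0.08, 2.84, -0.19],
    [-0.08, 2.84, 0.14],
    [-0.08, 2.81, 0.47],
    [-0.08, 2.74, 0.79],
    [-0.08, 2.63, 1.1]
  ],
  "delta_rot": [
    [-6.6, 0, 0],
    [-6.6, 0, 0],
    [-6.6, 0, 0],
    [-6.6, 0, 0],
    [-6.6, 0, 0]
  ]
}}

```text
time: 0.93
tool_pos: [0.4253, -0.3533, 0.2388]
tcp_rot: [-0.029, 1.571, 0.03]
wrist_force: [0.6, -0.5, 0.7]
width: 0.993
```

Request:
{"op": "carry_out", "data": {
  "offset": [
    [-0.08, 2.48, 1.39],
    [-0.08, 2.31, 1.67],
    [-0.08, 2.1, 1.92],
    [-0.08, 1.87, 2.15],
    [-0.08, 1.61, 2.35]
  ],
  "delta_rot": [
    [-6.6, 0, 0],
    [-6.6, 0, 0],
    [-6.6, 0, 0],
    [-6.6, 0, 0],
    [-6.6, 0, 0]
  ]
}}

```text
time: 1.35
tool_pos: [0.4908, -0.227, 0.2428]
tcp_rot: [-0.48, 1.517, 0.481]
wrist_force: [0.4, -0.6, -1.1]
width: 1.0
```

Request:
{"op": "carry_out", "data": {
  "offset": [
    [-0.08, 1.33, 2.52],
    [-0.08, 1.03, 2.66],
    [-0.08, 0.71, 2.76],
    [-0.08, 0.39, 2.82],
    [-0.08, 0.07, 2.85]
  ],
  "delta_rot": [
    [-6.6, 0, 0],
    [-6.6, 0, 0],
    [-6.6, 0, 0],
    [-6.6, 0, 0],
    [-6.6, 0, 0]
  ]
}}

```text
time: 1.77
tool_pos: [0.5564, -0.1005, 0.2468]
tcp_rot: [-0.924, 1.366, 0.925]
wrist_force: [0.4, -0.5, -0.2]
width: 1.0
```

Request:
{"op": "carry_out", "data": {
  "offset": [
    [-0.08, -0.26, 2.84],
    [-0.08, -0.59, 2.79],
    [-0.08, -0.9, 2.7],
    [-0.08, -1.21, 2.58],
    [-0.08, -1.5, 2.42]
  ],
  "delta_rot": [
    [-6.6, 0, 0],
    [-6.6, 0, 0],
    [-6.6, 0, 0],
    [-6.6, 0, 0],
    [-6.6, 0, 0]
  ]
}}

```text
time: 2.18
tool_pos: [0.6221, 0.0258, 0.2507]
tcp_rot: [-1.351, 1.111, 1.352]
wrist_force: [0.2, -0.4, 1.2]
width: 1.002
```

Request:
{"op": "carry_out", "data": {
  "offset": [
    [0, 0, 0],
    [0, 0, 0],
    [0, 0, 0],
    [0, 0, 0],
    [0, 0, 0]
  ],
  "delta_rot": [
    [0, 0, 0],
    [0, 0, 0],
    [0, 0, 0],
    [0, 0, 0],
    [0, 0, 0]
  ],
  "fingers": 0.2
}}

```text
time: 2.6
tool_pos: [0.6216, 0.0233, 0.2511]
tcp_rot: [-1.346, 1.115, 1.346]
wrist_force: [-0.5, 0.5, 0.0]
width: 0.596
```

Run:
```python
from h import *
s=read_state();print(s['time'],s['tool_pos'],Ro.from_rotvec(s['tcp_rot']).as_matrix().round(3),s['q'],s['wrist_force'],s['width'])
p,d=cam('wrist');cv2.imwrite('pics/w1.png',p[...,::-1])
```

```text
2.6 [0.62157422 0.02332098 0.25113361] [[-0.    -0.983 -0.186]
 [-0.    -0.186  0.983]
 [-1.     0.    -0.   ]] [-2.40317862e-03  1.53417148e-01  1.69946671e+00 -2.55500010e-04
  1.28916172e+00 -1.76026935e+00] [-0.48777116  0.47699029  0.01659674] 0.5956070405978138
```

View pics/w1.png

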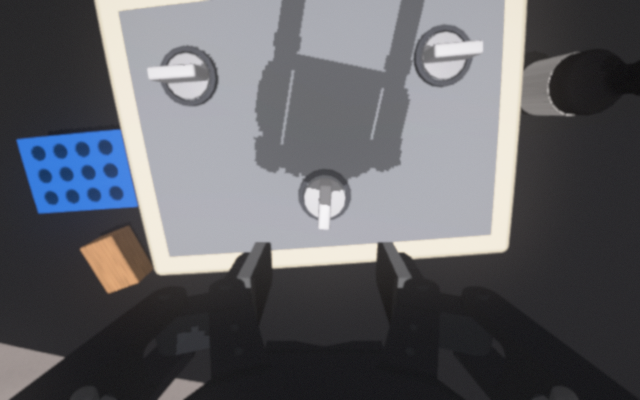

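The undone wing is nearly upright in the wrist picture, around (325,180) to (324,228), centred between the fingers. I'll enlarge that area to measure it.

Run:
```python
from h import *
p=np.load('last_wrist.npz')['p'];cv2.imwrite('pics/w1c.png',cv2.resize(np.clip(p[160:235,280:370]*1.3,0,255).astype('uint8'),None,fx=8,fy=8,interpolation=2)[...,::-1])
```

```text
(no output)
```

View pics/w1c.png

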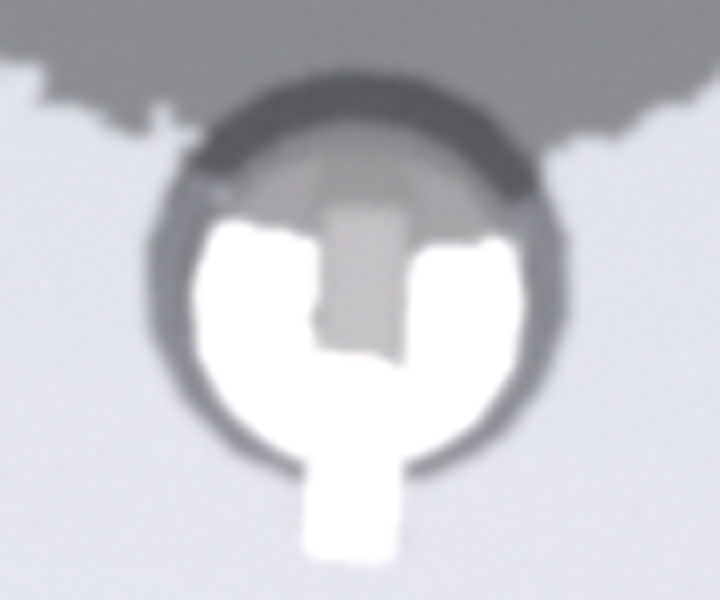

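The wing's top face runs from crop (366,207) to (350,562), which is full-image (325.8,185.9) to (323.8,230.2). The disc is at about (325,197).

Run:
```python
from plan import *
a=atz('wrist',325.75,185.9,.151);b=atz('wrist',323.75,230.2,.151)
print(a,b,(a+b)/2,np.linalg.norm(a-b),'angle',np.degrees(np.arctan2(*(b-a)[[1,0]])))
print(dep('wrist',324,220),'collar',atz('wrist',280+357/8,160+275/8,.112))
print('done', [atz('wrist',u,v,.142) for u,v in((148,73),(195,72),(433,51),(483,47))])
s=read_state();R=Ro.from_rotvec(s['tcp_rot']);print('tool y ang',np.degrees(np.arctan2(*R.as_matrix()[:2,1][::-1])))
m=(a+b)/2;print('to mid, tool cm',R.inv().apply(np.array([m[0],m[1],.136])-s['tool_pos'])*100)
```

```text
[0.60944941 0.02318068 0.151     ] [0.64677058 0.02863164 0.151     ] [0.62811    0.02590616 0.151     ] 0.03771713428173699 angle 8.309606026071933
[0.63821911 0.02721988 0.15016735] collar [0.62624197 0.02553741 0.112     ]
done [array([ 0.54925882, -0.12750282,  0.142     ]), array([ 0.54238637, -0.09120203,  0.142     ]), array([0.49439343, 0.0831881 , 0.142     ]), array([0.48379674, 0.1198348 , 0.142     ])]
tool y ang -169.27411543596884
to mid, tool cm [11.5223573 -0.6869844  0.1322426]
```

Request:
{"op": "carry_out", "data": {
  "offset": [
    [1.5, -0.35, 0.07],
    [2.0, -0.34, 0.06],
    [2.0, 0, 0],
    [1.5, 0, 0],
    [1.0, 0, 0]
  ],
  "delta_rot": [
    [2.4, 0, 0],
    [0, 0, 0],
    [0, 0, 0],
    [0, 0, 0],
    [0, 0, 0]
  ]
}}

```text
time: 3.07
tool_pos: [0.6274, 0.026, 0.1692]
tcp_rot: [-1.314, 1.139, 1.318]
wrist_force: [-0.6, -0.6, 0.4]
width: 0.597
```

Request:
{"op": "carry_out", "data": {
  "offset": [
    [1.5, 0, 0],
    [1.5, 0, 0],
    [1.0, 0, 0],
    [0.5, 0, 0],
    [0, 0, 0]
  ],
  "delta_rot": [
    [0, 0, 0],
    [0, 0, 0],
    [0, 0, 0],
    [0, 0, 0],
    [0, 0, 0]
  ]
}}

```text
time: 3.48
tool_pos: [0.6277, 0.0265, 0.125]
tcp_rot: [-1.315, 1.138, 1.318]
wrist_force: [-0.2, -0.6, -0.6]
width: 0.598
```

Run:
```python
from h import *
s=read_state();print(s['time'],s['tool_pos'],s['wrist_force'],s['width'])
p,d=cam('wrist');cv2.imwrite('pics/w2.png',p[...,::-1])
```

```text
3.4833 [0.62773393 0.02649336 0.12502521] [-0.16380944 -0.57435753 -0.55838577] 0.5977240388987273
```

View pics/w2.png

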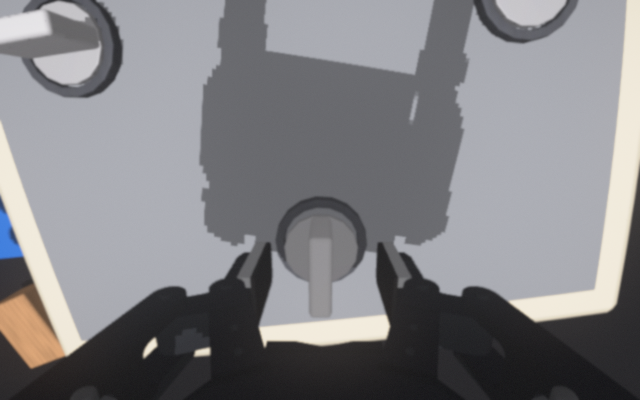

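The wing, at x≈320, sits between the pads (inner edges about 270 and 378) and lines up with them. I'll close the gripper.

Request:
{"op": "carry_out", "data": {
  "offset": [
    [0, 0, 0],
    [0, 0, 0],
    [0, 0, 0],
    [0, 0, 0],
    [0, 0, 0]
  ],
  "delta_rot": [
    [0, 0, 0],
    [0, 0, 0],
    [0, 0, 0],
    [0, 0, 0],
    [0, 0, 0]
  ],
  "fingers": -1,
  "newtons": 70
}}

```text
time: 3.95
tool_pos: [0.6297, 0.0256, 0.1277]
tcp_rot: [-1.32, 1.136, 1.314]
wrist_force: [0.7, -5.0, 3.2]
width: 0.102
```

Request:
{"op": "carry_out", "data": {
  "offset": [
    [0, 0, 0],
    [0, 0, 0],
    [0, 0, 0],
    [0, 0, 0],
    [0, 0, 0]
  ],
  "delta_rot": [
    [0, 0, 0],
    [0, 0, 0],
    [0, 0, 0],
    [0, 0, 0],
    [0, 0, 0]
  ]
}}

```text
time: 4.37
tool_pos: [0.6297, 0.0256, 0.1277]
tcp_rot: [-1.319, 1.136, 1.314]
wrist_force: [-0.5, -4.9, 3.9]
width: 0.103
```

Request:
{"op": "carry_out", "data": {
  "offset": [
    [0.3, 0, -0.1],
    [0.3, 0, 0],
    [0.3, 0, 0],
    [0.2, 0, 0],
    [0, 0, 0]
  ],
  "delta_rot": [
    [0, 0, 0],
    [0, 0, 0],
    [0, 0, 0],
    [0, 0, 0],
    [0, 0, 0]
  ]
}}

```text
time: 4.78
tool_pos: [0.6298, 0.0255, 0.1173]
tcp_rot: [-1.318, 1.135, 1.315]
wrist_force: [-1.7, -2.6, 8.4]
width: 0.101
```

Request:
{"op": "carry_out", "data": {
  "offset": [
    [0.1, 0, -0.05],
    [0.05, 0, 0],
    [0, 0, 0],
    [0, 0, 0],
    [0, 0, 0]
  ],
  "delta_rot": [
    [0, 0, 0],
    [0, 0, 0],
    [0, 0, 0],
    [0, 0, 0],
    [0, 0, 0]
  ]
}}

```text
time: 5.2
tool_pos: [0.6298, 0.0255, 0.1163]
tcp_rot: [-1.318, 1.134, 1.315]
wrist_force: [-3.4, -1.7, 9.1]
width: 0.101
```

Request:
{"op": "carry_out", "data": {
  "offset": [
    [0, 0, 0],
    [0, 0, 0],
    [0, 0, 0],
    [0, 0, 0],
    [0, 0, 0]
  ],
  "delta_rot": [
    [3, 0, 0],
    [4, 0, 0],
    [4, 0, 0],
    [4, 0, 0],
    [4, 0, 0]
  ]
}}

```text
time: 5.62
tool_pos: [0.6298, 0.0245, 0.1163]
tcp_rot: [-1.072, 1.291, 1.068]
wrist_force: [-2.6, -5.4, 9.5]
width: 0.103
```

Run:
```python
from h import *
s=read_state();print(s['tool_pos'],s['wrist_force'],s['torque'],np.degrees(np.arctan2(*Ro.from_rotvec(s['tcp_rot']).as_matrix()[:2,1][::-1])))
```

```text
[0.62984544 0.02451161 0.11632448] [-2.59598741 -5.38995831  9.53179498] [-0.83493904  0.54126246  0.04786148] 169.2503470840627
```

Request:
{"op": "carry_out", "data": {
  "offset": [
    [0, 0, -0.1],
    [0, 0, 0],
    [0, 0, 0],
    [0, 0, 0],
    [0, 0, 0]
  ],
  "delta_rot": [
    [4, 0, 0],
    [4, 0, 0],
    [4, 0, 0],
    [4, 0, 0],
    [4, 0, 0]
  ]
}}

```text
time: 6.03
tool_pos: [0.6295, 0.0234, 0.1164]
tcp_rot: [-0.807, 1.415, 0.803]
wrist_force: [-3.5, -4.7, 10.3]
width: 0.101
```

Request:
{"op": "carry_out", "data": {
  "offset": [
    [0, 0, 0],
    [0, 0, 0],
    [0, 0, 0],
    [0, 0, 0],
    [0, 0, 0]
  ],
  "delta_rot": [
    [4, 0, 0],
    [4, 0, 0],
    [4, 0, 0],
    [4, 0, 0],
    [4, 0, 0]
  ]
}}

```text
time: 6.45
tool_pos: [0.6289, 0.0226, 0.1161]
tcp_rot: [-0.539, 1.504, 0.534]
wrist_force: [-4.5, -6.8, 9.5]
width: 0.103
```

Run:
```python
from h import *
s=read_state();print(s['tool_pos'],s['wrist_force'],s['torque'],np.degrees(np.arctan2(*Ro.from_rotvec(s['tcp_rot']).as_matrix()[:2,1][::-1])),s['q'][5])
```

```text
[0.628884   0.02258416 0.11609091] [-4.46061215 -6.76489723  9.53054407] [-1.31688293  0.77865439  0.04271267] 129.25938898004713 -0.6856221091402951
```

Request:
{"op": "carry_out", "data": {
  "offset": [
    [0, -0.05, -0.1],
    [0, 0, -0.1],
    [0, 0, 0],
    [0, 0, 0],
    [0, 0, 0]
  ],
  "delta_rot": [
    [4, 0, 0],
    [4, 0, 0],
    [4, 0, 0],
    [4, 0, 0],
    [4, 0, 0]
  ]
}}

```text
time: 6.87
tool_pos: [0.6279, 0.0218, 0.1162]
tcp_rot: [-0.265, 1.554, 0.262]
wrist_force: [-5.0, -4.7, 9.8]
width: 0.101
```

Request:
{"op": "carry_out", "data": {
  "offset": [
    [0, 0, 0],
    [0, 0, 0],
    [0, 0, 0],
    [0, 0, 0],
    [0, 0, 0]
  ],
  "delta_rot": [
    [3, 0, 0],
    [3, 0, 0],
    [2, 0, 0],
    [2, 0, 0],
    [0, 0, 0]
  ]
}}

```text
time: 7.28
tool_pos: [0.6275, 0.0217, 0.116]
tcp_rot: [-0.132, 1.567, 0.128]
wrist_force: [-5.7, -5.0, 10.3]
width: 0.096
```

Run:
```python
from h import *
s=read_state();print(s['tool_pos'],s['wrist_force'],s['torque'],np.degrees(np.arctan2(*Ro.from_rotvec(s['tcp_rot']).as_matrix()[:2,1][::-1])),s['q'][5])
```

```text
[0.62745237 0.02165701 0.11601533] [-5.68056248 -5.04288757 10.283816  ] [-0.86712385  0.79421342  0.65505099] 99.46999218397427 -0.16798375319762573
```

The yaw torque of 0.65 N m shows it is against the stop. I'll ease up to the catch height while holding the turn, then open.

Request:
{"op": "carry_out", "data": {
  "offset": [
    [0, -0.1, -0.15],
    [0, 0, 0],
    [-0.1, 0, 0],
    [-0.1, 0, 0],
    [-0.1, 0, 0]
  ],
  "delta_rot": [
    [1, 0, 0],
    [0, 0, 0],
    [0, 0, 0],
    [0, 0, 0],
    [0, 0, 0]
  ]
}}

```text
time: 7.7
tool_pos: [0.6272, 0.0215, 0.1188]
tcp_rot: [-0.118, 1.565, 0.117]
wrist_force: [1.1, -1.2, 3.1]
width: 0.097
```

Run:
```python
from h import *
s=read_state();print(s['tool_pos'],s['wrist_force'],s['torque'],np.degrees(np.arctan2(*Ro.from_rotvec(s['tcp_rot']).as_matrix()[:2,1][::-1])),s['q'][5])
```

```text
[0.62722381 0.0215199  0.11883058] [ 1.14024763 -1.18463369  3.0621781 ] [-0.40021475 -0.16429453  0.96179977] 98.58307998639778 -0.15437440705286848
```

The upward force fell from 10 to 3 N at the catch height, so the catch appears to be carrying the spring. I'll release and lift.

Request:
{"op": "carry_out", "data": {
  "offset": [
    [0, 0, 0],
    [0, 0, 0],
    [0, 0, 0],
    [0, 0, 0],
    [0, 0, 0]
  ],
  "delta_rot": [
    [0, 0, 0],
    [0, 0, 0],
    [0, 0, 0],
    [0, 0, 0],
    [0, 0, 0]
  ],
  "fingers": 0.2
}}

```text
time: 8.12
tool_pos: [0.6257, 0.0217, 0.1162]
tcp_rot: [-0.115, 1.569, 0.116]
wrist_force: [0.2, 0.0, -0.6]
width: 0.598
```

Request:
{"op": "carry_out", "data": {
  "offset": [
    [-0.5, 0, 0],
    [-1.5, 0, 0],
    [-2.5, 0, 0],
    [-3, 0, 0],
    [-3, 0, 0]
  ],
  "delta_rot": [
    [0, 0, 0],
    [0, 0, 0],
    [0, 0, 0],
    [0, 0, 0],
    [0, 0, 0]
  ]
}}

```text
time: 8.53
tool_pos: [0.6254, 0.0216, 0.2222]
tcp_rot: [-0.115, 1.57, 0.116]
wrist_force: [1.4, -0.4, 0.6]
width: 0.6
```

Request:
{"op": "carry_out", "data": {
  "offset": [
    [-2, 0, 0],
    [-1, 0, 0],
    [0, 0, 0],
    [0, 0, 0],
    [0, 0, 0]
  ],
  "delta_rot": [
    [0, 0, 0],
    [0, 0, 0],
    [0, 0, 0],
    [0, 0, 0],
    [0, 0, 0]
  ]
}}

```text
time: 8.95
tool_pos: [0.625, 0.0215, 0.2496]
tcp_rot: [-0.115, 1.571, 0.116]
wrist_force: [-1.1, -0.5, 0.2]
width: 0.602
```

Run:
```python
from h import *
p,d=cam('wrist');q,_=cam('scene')
cv2.imwrite('pics/end.png',np.vstack([cv2.resize(p,(480,300)),cv2.resize(q[130:280,150:390],(480,300))])[...,::-1])
print(read_state()['wrist_force'],read_state()['time'])
```

```text
[ 0.11149625 -0.14618771  0.39812161] 9.05
```

View pics/end.png

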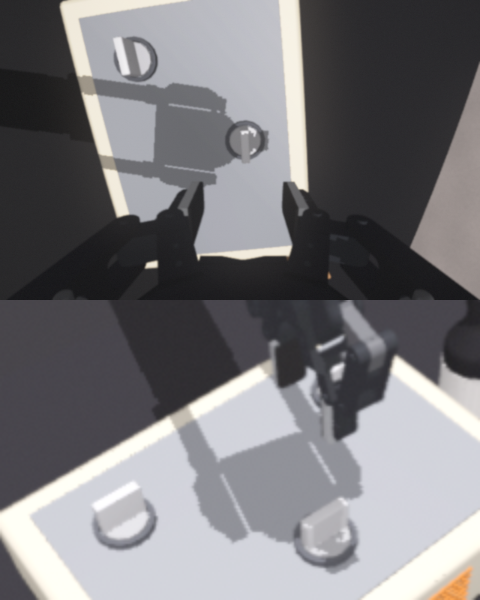

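The wing at wrist-panel (245,140) is now parallel to the done ones, and in the scene panel at (325,530) it sits low in its collar. I'll check its height by depth and hand in.

Run:
```python
from h import *
mx=lambda u,v:max(dep('wrist',i,j)[2] for i in range(u-6,u+7) for j in range(v-6,v+7))
h=[mx(327,197),mx(163,75)];print('wing top z: turned, done',h)
if abs(h[0]-h[1])<.005: finish_job();print('handed in')
```

```text
wing top z: turned, done [np.float64(0.14397768654276608), np.float64(0.3922030863863585)]
```

The turned wing's top reads 0.144 m, against 0.142 expected when latched and 0.151 before. The 0.39 reading for the done one is a depth outlier at an edge, so I'm ignoring it.

Run:
```python
from h import *
print([np.median([dep('wrist',i,j)[2] for i in range(u-3,u+4) for j in range(v-5,v+6)]).round(4) for u,v in((327,200),(163,75))])
print(finish_job())
```

```text
[np.float64(0.142), np.float64(0.1421)]
the job is handed in; nothing more can be done
None
```

The undone fastener is now pressed down, turned clockwise and latched, and I handed the job in at about 9 s on the robot's clock. I pinched its wing from above, pressed it down about 11.5 mm (about 10 N), and turned it until the stop resisted. I then eased up to the catch height, opened the fingers and lifted clear.

**Last checks:**
- **Height:** the turned wing reads 0.142 m, the same as a done one (0.142 m), and it was about 0.151 m before. It had stayed down for about 0.9 s with nothing touching it when that picture was taken.
- **Direction:** the wing now lies parallel to the other two in the pictures.
- **Other fasteners:** the robot's path never came near them. The last picture clearly shows one in place; the other was partly hidden by the gripper.
- **Forces:** wrist forces in the readings stayed below about 13 N.

One height reading disagreed: a first try on a done wing gave 0.39 m, which I took to be a bad depth pixel because the median around the same spot gave 0.142 m.

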